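# Hold the filter cover over its screw holes

### The arm

A 6-joint arm with a two-finger parallel gripper is mounted at the origin on the work surface. World frame = base frame: x ahead of the robot, y to its left, z up, the work surface at z = 0. Lengths are in m, angles in degrees, forces in N, time in s.
With the tool pointing down it reaches from about 0.3 to 0.75 m from the base axis. Payload 8.5 kg.
Tool frame: the origin (TCP) lies on the centre line of the jaws, within the pads' length; the fingertips stand 19 mm ahead of it and the grasp point (between the pads) is the TCP; z points along the fingers, x is the direction in which the jaws open and shut, and the axes are right-handed (so a half turn about z gives the same grasp; the last joint's range is limited). The gripper opens to 85 mm and grips with 20 to 120 N. Pads are 22 mm wide; open, the fingers measure 114 mm over their backs; the gripper's body (76 mm by 85 mm) begins 54 mm behind the grasp point. The pads swing forward as they close: fully open they stand 13 mm farther back than shut.
Start: joints at [62.607, 21.807, 74.336, -0, 83.858, -12.336], TCP at [0.143, 0.531, 0.25] pointing down, gripper open.
Joint ranges: [-178.18, 178.18], [-50.72, 133.34], [12.68, 142.11], [-81.47, 261.47], [9.98, 163.14], [-165.26, 165.26]. Speed limits (degrees/s): [136.94, 136.94, 180, 180, 180, 180].

### API

Orientations are given as a 3x3 rotation matrix whose columns are the frame's x, y, z axes.
In Python, from rig import env, cams, order gives the robot as it stands.
- The arm moves only by the tool step_arm, never from a script. Its argument "steps" is a list of rows, each an object with "xyz": the shift along the tool's x, y, z normalised to -1 to 1, where 1 is 0.04 m, a list of three; "turn": the turn, a rotation vector about the tool's x, y, z normalised to -1 to 1, where 1 is 0.08 rad, a list of three; "gripper": the gripper command: -1 is shut, 1 is fully open, values between are in proportion. A call has 1 to 20 rows; each row shifts and turns the commanded pose from where the row before left it, along the tool's axes as they then stand; what a row does not reach is not made up. A row lasts 1/12 s, in which the tool goes at most 41.7 mm and 7.16 degrees, less where a joint would pass 70% of its speed; a pose out of reach is approached as far as the arm can. A call with a number of a shift or a turn outside -1 to 1 is refused whole. A call with a gripper value outside its range is refused whole. The fingers move at their own pace and stop on an object; "squeeze" is the grip in N (left out, the last holds). Time passes only in rows, so rows that do not move let the fingers close. It gives the time, the measured TCP pose, the force and the opening at its end, in the units of the state.
- env.observe(): the state, without advancing time (a new reading comes with each control period).
- cams.get_image(name): name is "scene" or "top" or "wrist"; returns (picture, depth): 384x512x3 uint8, red, green, blue; 384x512 float32, m along the optical axis (not along the pixel's ray), 0 where there is no reading.
- cams.camera_info(name): a dict with "fx", "fy", "cx", "cy" (pixels), "extrinsics" (4x4, takes a point from camera to world coordinates). Camera axes: x right, y down, z forward; pixel columns grow to the right and rows downward; lengths in m; the calibration is good to about 2 mm. A picture is of the moment at which its call begins: read the wrist's pose just before it. camera_info takes no time and is no camera call; for the wrist camera it gives the pose at the moment of the call.
- order.close_job(): hands the job in, once; it reports no verdict.
The state is a dict: "time_s": time; "q": joint angles; "qvel": joint speeds; "joint_efforts": joint torques, N m; "position": TCP position; "tool_rot": TCP orientation; "ft_force": force on the tool from outside, world axes, zero at the start; "wrist_torque": the same for the moment, N m; "grip_width": finger opening in m.
Only numpy, scipy, OpenCV 4.12 (cv2) and the standard library are available. Lean on these libraries where they do the work, as an engineer would, in place of code of your own. Each camera call takes 0.05 s, during which the arm holds its last target. There are 200 camera calls.

### The job

The filter of this bench extraction unit has just been changed: press the red filter-reset button in the open compartment all the way in, then lift the cover plate by its handle and bring it over the compartment. Hold it there level and still, about a centimetre above the gasket and not resting on anything, with its four holes lined up over the four brass threaded holes so that I can start the screws, and finish while you are still holding it. Do not bump the unit with the cover, and leave the other things on the bench where they are.

Things in the scene. Friction and masses are not known exactly. Their poses are not given: they have to be found in the camera images.
- unit: Bench air-extraction unit, fixed: white box with blue top deck, 270 x 210 mm, deck 100 mm above the bench; a black hose spigot sticks out 22 mm at its +x end, a control panel with knob (12 mm) at its -x end. Origin: centre of its underside, on the bench; x along its length, z up.
- unit_gasket (a point): Centre of the open compartment in the deck, at the height of the gasket's top (103 mm above the bench); axes as the unit's. Compartment 164 x 104 mm, 19 mm deep, with a black gasket 8 mm wide and 3 mm high round its edge; a white pleated filter (100 mm square, 8 mm high) fills its +x end, the red button stands at its -x end.
- unit_thread0 (a point): Threaded hole 0 in the unit's deck: brass insert 11 mm wide with a dark 4 mm hole, at (+100, +70) mm in the unit's x, y; point at the mouth, deck height (100 mm above the bench).
- unit_thread1 (a point): Threaded hole 1 in the unit's deck: brass insert 11 mm wide with a dark 4 mm hole, at (+100, -70) mm in the unit's x, y; point at the mouth, deck height (100 mm above the bench).
- unit_thread2 (a point): Threaded hole 2 in the unit's deck: brass insert 11 mm wide with a dark 4 mm hole, at (-100, -70) mm in the unit's x, y; point at the mouth, deck height (100 mm above the bench).
- unit_thread3 (a point): Threaded hole 3 in the unit's deck: brass insert 11 mm wide with a dark 4 mm hole, at (-100, +70) mm in the unit's x, y; point at the mouth, deck height (100 mm above the bench).
- reset_button_top (a point): Centre of the top of the red reset cap, at (-52, 0) mm in the unit's x, y; moves with it. Cap 22 mm wide in a black round housing 38 mm wide; when out its top is level with the blue deck, 100 mm above the bench. Pushed straight down; fully in it is level with its housing, 7 mm lower. Compartment walls: 30 mm (end) and 52 mm (sides) from its centre.
- reset_button (a joint): Stroke of the reset button in m: 0 out, 0.007 fully in. The spring starts at 1.5 N and needs 5 N when fully in; it springs back when released.
- cover: Loose aluminium cover plate 224 x 164 x 4 mm, about 0.42 kg, lying flat on the bench beside the unit, with a black bridge handle on top. Origin: centre of its underside; x along its length and along the handle, z up. A half turn makes no difference to it: either way round fits.
- cover_handle (a point): Centre of the handle's grip bar, 50 mm above the plate's underside. The bar runs along the cover's x, 110 mm long, 14 mm wide (y) and 12 mm high, square in section with rounded edges; its two legs (12 mm thick) stand at 49 mm either side of the centre, leaving 86 mm between them and 40 mm free under the bar.
- cover_hole0 (a point): Through hole 0 of the cover, 12 mm wide, at (+100, +70) mm in the cover's x, y; point at the underside.
- cover_hole1 (a point): Through hole 1 of the cover, 12 mm wide, at (+100, -70) mm in the cover's x, y; point at the underside.
- cover_hole2 (a point): Through hole 2 of the cover, 12 mm wide, at (-100, -70) mm in the cover's x, y; point at the underside.
- cover_hole3 (a point): Through hole 3 of the cover, 12 mm wide, at (-100, +70) mm in the cover's x, y; point at the underside.
- screw_dish: Bystander: steel dish 85 x 85 x 16 mm with the cover's four thumbscrews in it. Origin: centre of its underside.
- tube_rack: Bystander: magenta tube rack 60 x 120 mm, 50 mm high, with blue-capped tubes up to 74 mm. Origin: centre of its underside, length along y.
- wipes_carton: Bystander: white and green carton of wipes 80 x 115 x 70 mm, a wipe sticking up to 87 mm. Origin: centre of its underside, length along y.

How it is judged:
By the outcome, as a careful person would: the job done as asked, in the order asked, and still so for the second after the job is handed in, while the arm keeps its last pose, push and grip.
It also fails if it takes over 64 s, if anything falls off the work surface, if the arm or the gripper's body presses on something with over 40 N, if the wrist force passes 120 N, or if a joint passes its speed limit or range.

## Working session

There is one attempt and no reset: what is moved stays moved. The work goes in short steps, Python scripts to look and compute and a tool call to move; the robot and the scene stay as the last step left them, time stands still between calls to the robot, and variables do not carry over. Pictures are saved under pics/ and viewed, about 8 in all and at most 12, crops included, and the job is handed in when it is done.

Besides the shell and the picture viewer there is one more tool, called after ">>>" by a JSON object that holds its "api" and its "payload". step_arm: Moves the arm, as the interface text tells. Scaled input: -1 to 1 covers 0.04 m each way for a shift and 0.08 rad each way for a turn. Its arguments: {"type":"object","properties":{"steps":{"type":"array"},"squeeze":{"type":"number"}},"required":["steps"]}

```bash
mkdir -p pics
cat > h.py <<'E'
import numpy as np, cv2
from rig import env, cams, order
def snap(n,f):
    ci=cams.camera_info(n); im,d=cams.get_image(n); cv2.imwrite(f'pics/{f}.png',im[:,:,::-1]); np.savez(f'pics/{f}.npz',im=im,d=d,E=ci['extrinsics'],K=[ci[k] for k in('fx','fy','cx','cy')])
    return load(f)
def load(f):
    z=np.load(f'pics/{f}.npz'); return z['im'],z['d'],z['K'],z['E']
def plane(u,v,K,E,h):
    r=E[:3,:3]@np.array([(u-K[2])/K[0],(v-K[3])/K[1],1]); o=E[:3,3]; return o+r*(h-o[2])/r[2]
def st():
    s=env.observe(); print(round(s['time_s'],2),np.round(s['position'],4),np.round(s['tool_rot'],3).tolist(),np.round(s['ft_force'],1),round(s['grip_width'],4),np.round(s['q'],1)); return s
E
python3 - <<'E'
from h import *
st()
a=snap('top','top0');b=snap('scene','sc0')
cv2.imwrite('pics/both.png',cv2.resize(np.hstack([a[0],b[0]])[:,:,::-1],None,fx=.78,fy=.78))
for x in(a,b): print(x[2],np.round(x[3],3).tolist())
E
```

```text
0.0 [0.1427 0.5309 0.2497] [[0.26, 0.966, -0.001], [0.966, -0.26, -0.001], [-0.001, -0.0, -1.0]] [-1.2 -0.5 -0.4] 0.0854 [ 62.6  21.8  74.4  -0.   83.9 -12.3]
[378.15749841 378.15749841 257.22406822 191.38024516] [[-0.017, -0.997, 0.081, 0.472], [-1.0, 0.017, 0.003, -0.01], [-0.005, -0.081, -0.997, 1.302], [0.0, 0.0, 0.0, 1.0]]
[390.33044804 390.33044804 251.36501285 192.23969917] [[-0.365, 0.743, -0.561, 1.126], [0.931, 0.296, -0.214, 0.196], [0.007, -0.6, -0.8, 0.881], [0.0, 0.0, 0.0, 1.0]]
```

View pics/top0.png

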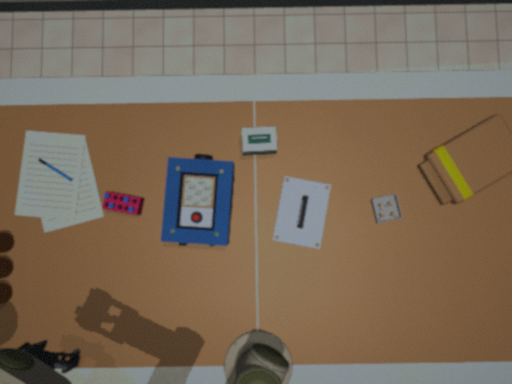

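View pics/sc0.png

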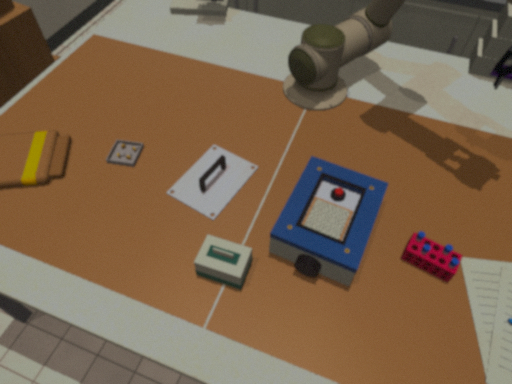

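Top view: unit at about (199,201), red button (196,217), cover (303,212) with its handle, carton (259,139), rack (123,203), dish (386,208). The scene view agrees. Next I'll measure from the top view.

```bash
cat > m.py <<'E'
from h import *
im,d,K,E=load('top0'); hsv=cv2.cvtColor(im,cv2.COLOR_RGB2HSV)
def rect(mask,h,name,box):
    m=np.zeros(mask.shape,np.uint8); x0,y0,x1,y1=box; m[y0:y1,x0:x1]=mask[y0:y1,x0:x1]
    c=max(cv2.findContours(m,0,2)[0],key=cv2.contourArea)
    P=np.array([plane(*p[0],K,E,h)[:2] for p in c]).astype(np.float32)
    r=cv2.minAreaRect(P*1000); print(name,np.round(r[0],1),np.round(r[1],1),round(r[2],1))
H,S,V=cv2.split(hsv)
rect(((H>100)&(H<125)&(S>120)),.1,'deck',(155,150,242,250))
rect(((H<8)|(H>172))&(S>150)&(V>60),.1,'btn',(182,200,212,232))
rect((S<60)&(V>90),.004,'cover',(265,170,340,255))
rect((V<70),.056,'handle',(290,185,318,235))
E
python3 m.py
```

```text
deck [544.9 184. ] [209.  277.1] 85.3
btn [491.4 192.5] [19.1 19. ] 89.0
cover [ 504.7 -156.4] [168.6 228.2] 78.4
handle [ 505.5 -153.6] [ 12.3 101.3] 78.4
```

>>> {"api": "step_arm", "payload": {"steps": [{"xyz": [-0.349, 0.624, 0], "turn": [0, 0, 0], "gripper": -1}, {"xyz": [-0.349, 0.624, 0], "turn": [0, 0, 0], "gripper": -1}, {"xyz": [-0.349, 0.624, 0], "turn": [0, 0, 0], "gripper": -1}, {"xyz": [-0.349, 0.624, 0], "turn": [0, 0, 0], "gripper": -1}, {"xyz": [-0.349, 0.624, 0], "turn": [0, 0, 0], "gripper": -1}, {"xyz": [-0.349, 0.624, 0], "turn": [0, 0, 0], "gripper": -1}, {"xyz": [-0.349, 0.624, 0], "turn": [0, 0, 0], "gripper": -1}, {"xyz": [-0.349, 0.624, 0], "turn": [0, 0, 0], "gripper": -1}, {"xyz": [-0.349, 0.624, 0], "turn": [0, 0, 0], "gripper": -1}, {"xyz": [-0.349, 0.624, 0], "turn": [0, 0, 0], "gripper": -1}, {"xyz": [-0.349, 0.624, 0], "turn": [0, 0, 0], "gripper": -1}, {"xyz": [-0.349, 0.624, 0], "turn": [0, 0, 0], "gripper": -1}, {"xyz": [-0.349, 0.624, 0], "turn": [0, 0, 0], "gripper": -1}, {"xyz": [-0.349, 0.624, 0], "turn": [0, 0, 0], "gripper": -1}, {"xyz": [-0.349, 0.624, 0], "turn": [0, 0, 0], "gripper": -1}, {"xyz": [-0.349, 0.624, 0], "turn": [0, 0, 0], "gripper": -1}, {"xyz": [-0.349, 0.624, 0], "turn": [0, 0, 0], "gripper": -1}, {"xyz": [0, 0, 0], "turn": [0, 0, -0.76], "gripper": -1}, {"xyz": [0, 0, 0], "turn": [0, 0, -0.76], "gripper": -1}, {"xyz": [0, 0, 0], "turn": [0, 0, -0.76], "gripper": -1}]}}

```text
time_s: 1.77
position: [0.4912, 0.1912, 0.2498]
tool_rot: [[0.078, 0.997, -0.001], [0.997, -0.078, -0.0], [-0.0, -0.001, -1.0]]
ft_force: [0.2, -0.6, 0.8]
grip_width: -0.0001
```

Run:
```python
from h import *
st(); a=snap('wrist','w1'); print(a[2],np.round(a[3],3).tolist())
```

```text
1.77 [0.4912 0.1912 0.2498] [[0.078, 0.997, -0.001], [0.997, -0.078, -0.0], [-0.0, -0.001, -1.0]] [ 0.2 -0.6  0.8] -0.0001 [  8.4  19.5  78.    0.   82.6 -77.1]
[269.73398977 269.73398977 257.58679368 192.87540393] [[0.079, 0.961, 0.265, 0.423], [0.997, -0.076, -0.022, 0.197], [-0.001, 0.266, -0.964, 0.374], [0.0, 0.0, 0.0, 1.0]]
```

View pics/w1.png

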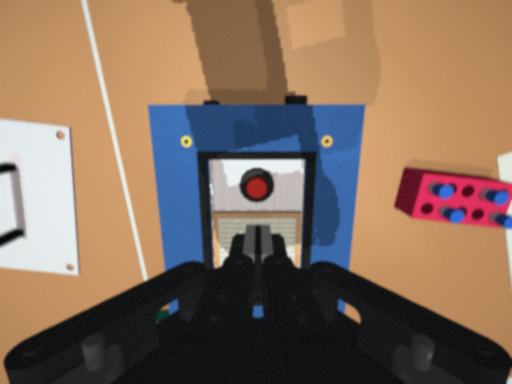

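The wrist view shows the button at (257,186), two -x brass inserts at (186,141) and (327,141), and the fingertips at (258,235). The +x inserts are hidden behind the gripper.

```bash
cat > w.py <<'E'
from h import *
import sys
def blobs(im,mask,K,E,h,amin):
    n,l,s,c=cv2.connectedComponentsWithStats(mask.astype(np.uint8))
    return [(c[i].round(1),s[i,4],plane(*c[i],K,E,h)) for i in range(1,n) if s[i,4]>=amin]
if __name__=='__main__':
    im,d,K,E=load(sys.argv[1]); H,S,V=cv2.split(cv2.cvtColor(im,cv2.COLOR_RGB2HSV))
    m=((H<6)|(H>174))&(S>160)&(V>70); m[:,350:]=0
    for b in blobs(im,m,K,E,.1,80): print('btn',b)
    m=((H>18)&(H<35)&(S>70)&(V>90)); m[:,:150]=0; m[165:]=0;m[:,360:]=0
    for b in blobs(im,cv2.morphologyEx(m.astype(np.uint8),cv2.MORPH_CLOSE,np.ones((5,5))),K,E,.1,20): print('brass',b)
E
python3 w.py w1
```

```text
btn (array([256.4, 187.6]), np.int32(373), array([0.49278084, 0.19052165, 0.1       ]))
brass (array([186., 141.]), np.int32(87), array([0.43938036, 0.12420865, 0.1       ]))
brass (array([326.5, 140.8]), np.int32(89), array([0.45025171, 0.26418758, 0.1       ]))
```

>>> {"api": "step_arm", "payload": {"steps": [{"xyz": [-0.02, 0.04, 0.5], "turn": [0, 0, 0], "gripper": -1}, {"xyz": [0, 0, 0.6], "turn": [0, 0, 0], "gripper": -1}, {"xyz": [0, 0, 0.6], "turn": [0, 0, 0], "gripper": -1}, {"xyz": [0, 0, 0.6], "turn": [0, 0, 0], "gripper": -1}, {"xyz": [0, 0, 0.4], "turn": [0, 0, 0], "gripper": -1}, {"xyz": [0, 0, 0.3], "turn": [0, 0, 0], "gripper": -1}, {"xyz": [0, 0, 0.1], "turn": [0, 0, 0], "gripper": -1}, {"xyz": [0, 0, 0.1], "turn": [0, 0, 0], "gripper": -1}, {"xyz": [0, 0, 0.1], "turn": [0, 0, 0], "gripper": -1}, {"xyz": [0, 0, 0], "turn": [0, 0, 0], "gripper": -1}]}}

```text
time_s: 2.65
position: [0.4925, 0.1908, 0.1185]
tool_rot: [[0.081, 0.997, 0.0], [0.997, -0.081, 0.0], [0.0, 0.0, -1.0]]
ft_force: [-1.6, -1.3, 4.6]
grip_width: -0.0002
```

>>> {"api": "step_arm", "payload": {"steps": [{"xyz": [0, 0, 0.06], "turn": [0, 0, 0], "gripper": -1}, {"xyz": [0, 0, 0.06], "turn": [0, 0, 0], "gripper": -1}, {"xyz": [0, 0, 0], "turn": [0, 0, 0], "gripper": -1}]}}

```text
time_s: 2.9
position: [0.4927, 0.1909, 0.1158]
tool_rot: [[0.08, 0.997, 0.002], [0.997, -0.08, 0.0], [0.0, 0.002, -1.0]]
ft_force: [-6.5, -1.9, 19.1]
grip_width: 0.0001
```

>>> {"api": "step_arm", "payload": {"steps": [{"xyz": [0, 0, 0.03], "turn": [0, 0, 0], "gripper": -1}, {"xyz": [0, 0, 0], "turn": [0, 0, 0], "gripper": -1}]}}

```text
time_s: 3.07
position: [0.4928, 0.1909, 0.1156]
tool_rot: [[0.08, 0.997, 0.003], [0.997, -0.08, 0.0], [0.001, 0.003, -1.0]]
ft_force: [-10.1, -2.2, 28.7]
grip_width: 0.0
```

The tool stopped at z=0.1156 with the force climbing to 29 N, so it has reached a hard stop. I'll check it really is the button's end stop.

Run:
```python
from h import *
st(); a=snap('wrist','w2'); b=snap('scene','s2')
A=a[0][120:320,150:370]; B=b[0][150:230,300:388]
cv2.imwrite('pics/c2.png',np.hstack([cv2.resize(A,(440,400),interpolation=2),cv2.resize(B,(352,400),interpolation=2)])[:,:,::-1])
```

```text
3.07 [0.4928 0.1909 0.1156] [[0.08, 0.997, 0.003], [0.997, -0.08, 0.0], [0.001, 0.003, -1.0]] [-10.1  -2.2  28.7] 0.0 [  8.3  27.7  89.5  -0.   62.7 -77.1]
```

View pics/c2.png

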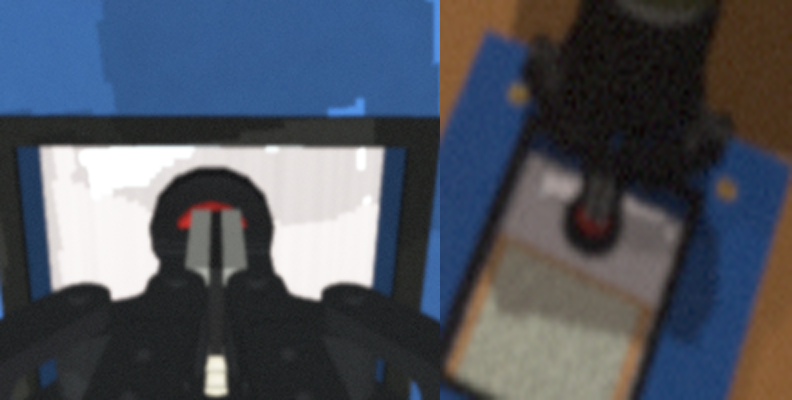

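The fingertips stand on the red cap, inside the black housing, and touch nothing else. I'll check the height with depth.

Run:
```python
from h import *
im,d,K,E=load('w2'); H,S,V=cv2.split(cv2.cvtColor(im,cv2.COLOR_RGB2HSV))
yy,xx=np.mgrid[:384,:512]
P=np.stack([(xx-K[2])/K[0]*d,(yy-K[3])/K[1]*d,d],-1)@E[:3,:3].T+E[:3,3]
def z(m,n): v=P[m][:,2]; print(n,len(v),np.percentile(v,[10,50,90]).round(4))
w=np.zeros(d.shape,bool); w[195:260,215:300]=1
z(w&((H<8)|(H>172))&(S>150)&(V>60)&(d>0),'cap')
w[:]=0; w[206:214,250:268]=1; z(w&(V<70)&(d>0),'housing')
w[:]=0; w[140:170,170:340]=1; z(w&(S>100)&(d>0),'deck')
```

```text
cap 95 [0.0937 0.095  0.0971]
housing 142 [0.0908 0.0927 0.0938]
deck 5079 [0.0994 0.1002 0.101 ]
```

Run:
```python
from h import *
ims=[];ds=[]
for i in range(6):
    im,d,K,E=snap('wrist','w3'); ims.append(im.astype(float)); ds.append(d)
im=np.mean(ims,0).astype(np.uint8); d=np.median(ds,0)
H,S,V=cv2.split(cv2.cvtColor(im,cv2.COLOR_RGB2HSV))
yy,xx=np.mgrid[:384,:512]
P=np.stack([(xx-K[2])/K[0]*d,(yy-K[3])/K[1]*d,d],-1)@E[:3,:3].T+E[:3,3]
np.set_printoptions(linewidth=220)
m=((H<8)|(H>172))&(S>150)&(V>60); 
for r in range(208,236): print(r,' '.join(f'{1000*P[r,c,2]:.0f}'+('*' if m[r,c] else ' ') for c in range(236,276,1)))
```

```text
208 82  85  86  86  88  88  90  90  91  91  92  92  92  92  92  93  93  93  93  92  93  93  93  93  93  93  93  92  92  92  91  90  90  89  88  87  86  85  84  82 
209 85  88  88  89  90  90  91  91  92  92  92  93  93  93  93  93  93  93  93  93  93  93  93  93  93  93  93  92  93  92  92  92  91  91  90  89  88  88  87  84 
210 88  89  90  90  91  92  92  92  93  93  93  93  93  93  93  93  93  93  93  93  94  93  93  93  93  93  93  93  93  93  92  93  92  92  92  91  90  90  88  86 
211 90  91  92  92  93  92  93  93  93  93  93  93  93  94  93  93  93  94  93  93  93  93  93  93  93  93  93  93  93  93  93  93  93  92  92  92  92  91  90  89 
212 92  91  93  93  93  93  93  92  93  94  93  93  93  93  93  93  93  93  93  93  93  94  93  93  93  93  93  93  93  93  93  93  93  93  93  93  93  92  91  91 
213 92  93  93  93  93  93  94  93  93  94  93  93  93  93  93  93  93  93  93  93  93  93  93  94  93  94  93  93  93  93  93  94  93  93  93  93  93  93  93  91 
214 93  93  93  93  93  93  94  93  93  93  93  93  93  93  93  94  93  94  93  94  94  93  94  93  93  93  93  93  
[... 3110 characters left out ...]
111  112  112  111  112  112  112  112  111  111  111  112  111  111  96  94* 94  93  93 
233 104  104  104  104* 104* 103* 104* 104* 104  113  113  113  113  113  113  112  113  113  113  113  112  113  113  113  113  113  113  113  113  112  112  113  113  112  113  104  104  104  104  104 
234 105  105  105  105  105  105  105  105  105  114  114  114  114  114  114  114  114  114  114  114  114  114  114  114  114  115  114  114  114  114  114  114  114  114  114  105  105  105  106  105 
235 107  106  106  106  106  106  106  106  107  115  115  115  115  115  116  115  115  115  115  115  115  115  115  115  115  116  115  115  115  115  115  115  115  115  116  107  107  106  106  106
```

The cap reads 0.0965 while its housing is 0.093, so this may not be full stroke. I'll compare with the unpressed picture and locate the contact from the wrist moment.

Run:
```python
from h import *
s=st(); print(s['wrist_torque'],s['joint_efforts'])
im,d,K,E=load('w1')
yy,xx=np.mgrid[:384,:512]
P=np.stack([(xx-K[2])/K[0]*d,(yy-K[3])/K[1]*d,d],-1)@E[:3,:3].T+E[:3,3]
for r in range(168,204,2): print(r,' '.join(f'{1000*P[r,c,2]:.0f}' for c in range(238,276,2)))
im,d,K,E=load('w3')
P=np.stack([(xx-K[2])/K[0]*d,(yy-K[3])/K[1]*d,d],-1)@E[:3,:3].T+E[:3,3]
print()
for r in range(225,384,8): print(r,' '.join('%d,%d,%d'%tuple(1000*P[r,c]) for c in range(120,400,20)))
```

```text
3.47 [0.4928 0.1909 0.1156] [[0.08, 0.997, 0.003], [0.997, -0.08, 0.0], [0.001, 0.003, -1.0]] [-11.1  -2.7  30.4] 0.0003 [  8.3  27.7  89.5  -0.   62.6 -77.1]
[-0.3235555   1.87846266 -0.0441277 ] [-9.84841101e-01 -3.01494813e+01 -1.56446940e+01  1.18205342e-01
 -2.77138487e+00 -5.41521324e-03]
168 83 81 81 81 82 82 83 89 91 91 90 90 84 80 82 82 82 81 82
170 374 82 81 82 85 91 93 92 92 93 93 94 93 91 87 81 83 83 84
172 82 82 81 84 93 93 93 93 94 94 92 93 93 92 92 87 81 82 81
174 81 82 81 92 94 93 94 93 93 91 94 94 93 93 92 93 86 81 82
176 82 81 92 94 93 94 93 93 94 96 93 93 93 93 93 93 92 82 81
178 83 81 94 94 93 93 94 99 102 103 102 101 96 93 92 93 94 93 81
180 82 93 94 94 93 95 103 103 104 104 104 103 103 96 93 93 94 94 81
182 82 92 94 94 94 101 104 104 104 104 103 104 104 102 93 93 93 92 83
184 81 93 94 94 94 102 104 104 104 104 105 105 104 103 94 93 94 94 82
186 83 93 94 93 101 104 105 105 104 105 104 104 104 103 102 93 95 93 82
188 82 92 93 92 102 105 104 104 104 105 105 105 105 104 103 93 94 94 82
190 83 94 93 93 95 105 105 104 104 104 105 103 104 104 94 93 94 92 81
192 82 82 9
[... 3068 characters left out ...]
 494,229,172
353 484,154,179 493,154,170 478,168,185 470,177,193 471,181,192 471,185,193 480,188,185 481,193,185 481,198,185 472,202,194 474,206,192 473,210,193 482,218,185 498,229,171
361 485,154,180 478,164,187 478,169,187 471,177,195 471,181,195 471,185,195 480,188,187 481,193,187 480,198,188 473,202,195 472,205,196 473,210,195 482,217,187 500,229,172
369 486,155,182 478,165,190 478,170,190 471,178,197 471,181,196 471,186,197 479,188,190 480,193,189 481,197,189 473,201,196 473,205,196 473,209,197 483,216,189 484,221,188
377 478,161,191 478,166,192 470,174,199 470,178,199 470,182,199 471,186,198 480,188,191 481,193,191 480,197,192 472,201,199 473,205,198 473,209,198 482,215,191 482,219,192
```

Unpressed, the domed cap read 102 mm at the edge and about 104.5 mm in the middle. Now it reads 94 and 97 mm, so it has dropped about 7.5 mm and its edge is level with the housing. With the hard stop at 30 N, it is fully in. Next I retract and go to the cover.

>>> {"api": "step_arm", "payload": {"steps": [{"xyz": [0, 0, -0.5], "turn": [0, 0, 0], "gripper": -1}, {"xyz": [0, 0, -0.9], "turn": [0, 0, 0], "gripper": -1}, {"xyz": [0, 0, -0.9], "turn": [0, 0, 0], "gripper": -1}, {"xyz": [0, 0, -0.9], "turn": [0, 0, 0], "gripper": -1}, {"xyz": [0, 0, -0.6], "turn": [0, 0, 0], "gripper": 1}, {"xyz": [-0.66, 0.076, 0], "turn": [0, 0, 0], "gripper": 1}, {"xyz": [-0.66, 0.076, 0], "turn": [0, 0, 0], "gripper": 1}, {"xyz": [-0.66, 0.076, 0], "turn": [0, 0, 0], "gripper": 1}, {"xyz": [-0.66, 0.076, 0], "turn": [0, 0, 0], "gripper": 1}, {"xyz": [-0.66, 0.076, 0], "turn": [0, 0, 0], "gripper": 1}, {"xyz": [-0.66, 0.076, 0], "turn": [0, 0, 0], "gripper": 1}, {"xyz": [-0.66, 0.076, 0], "turn": [0, 0, 0], "gripper": 1}, {"xyz": [-0.66, 0.076, 0], "turn": [0, 0, 0], "gripper": 1}, {"xyz": [-0.66, 0.076, 0], "turn": [0, 0, 0], "gripper": 1}, {"xyz": [-0.66, 0.076, 0], "turn": [0, 0, 0], "gripper": 1}, {"xyz": [-0.66, 0.076, 0], "turn": [0, 0, 0], "gripper": 1}, {"xyz": [-0.66, 0.076, 0], "turn": [0, 0, 0], "gripper": 1}, {"xyz": [-0.66, 0.076, 0], "turn": [0, 0, 0], "gripper": 1}, {"xyz": [0, 0, 0], "turn": [0, 0, 0.765], "gripper": 1}, {"xyz": [0, 0, 0], "turn": [0, 0, 0.765], "gripper": 1}]}}

```text
time_s: 5.13
position: [0.5044, -0.1561, 0.2642]
tool_rot: [[0.207, 0.978, 0.0], [0.978, -0.207, -0.0], [-0.0, 0.001, -1.0]]
ft_force: [-0.3, 0.4, -0.1]
grip_width: 0.0857
```

>>> {"api": "step_arm", "payload": {"steps": [{"xyz": [0, 0, 0], "turn": [0, 0, 0], "gripper": 1}]}}

```text
time_s: 5.22
position: [0.5044, -0.1551, 0.2644]
tool_rot: [[0.205, 0.979, 0.001], [0.979, -0.205, -0.0], [-0.0, 0.001, -1.0]]
ft_force: [1.2, 0.1, 0.0]
grip_width: 0.0853
```

Run:
```python
from h import *
st(); a=snap('wrist','w4')
```

```text
5.22 [ 0.5044 -0.1551  0.2644] [[0.205, 0.979, 0.001], [0.979, -0.205, -0.0], [-0.0, 0.001, -1.0]] [1.2 0.1 0. ] 0.0853 [ -30.    19.    76.4    0.    84.6 -108.2]
```

View pics/w4.png

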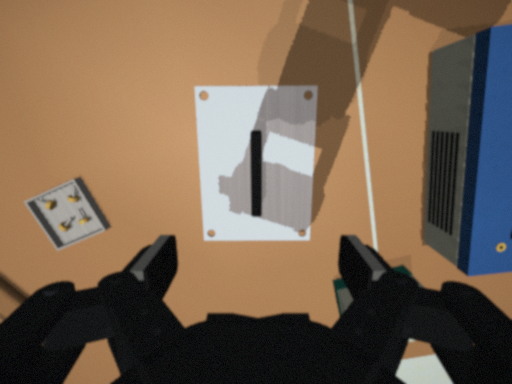

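With the jaws open, all four cover holes show, at (203,95), (308,95), (302,233) and (211,233). The handle bar runs down column 256, rows 130–215.

```bash
cat > fit.py <<'E'
from h import *
def fit(px,K,E,h,half=(.1,.07)):
    P=np.array([plane(*p,K,E,h)[:2] for p in px]); # order: (-x,-y),(-x,+y),(+x,+y),(+x,-y)
    A=np.array([[-1,-1],[-1,1],[1,1],[1,-1]])*half
    c=P.mean(0); M=(P-c).T@A; t=np.arctan2(M[1,0]-M[0,1],M[0,0]+M[1,1])
    R=np.array([[np.cos(t),-np.sin(t)],[np.sin(t),np.cos(t)]])
    print('centre',c.round(4),'yaw',np.degrees(t).round(2),'resid mm',(1000*(P-c-A@R.T)).round(1).tolist()); return c,t
E
python3 - <<'E'
from fit import *
im,d,K,E=load('w4'); g=cv2.cvtColor(im,cv2.COLOR_RGB2HSV)
S=g[:,:,1]; px=[]
for u,v in[(203,95),(308,95),(302,233),(211,233)]:
    w=(S[v-7:v+8,u-7:u+8]>75).astype(np.uint8); n,l,s,c=cv2.connectedComponentsWithStats(w)
    i=min(range(1,n),key=lambda i:np.hypot(*(c[i]-7))); px.append((u-7+c[i][0],v-7+c[i][1])); print(px[-1],s[i])
c,t=fit(px,K,E,.003)
V=g[:,:,2]; m=np.zeros(V.shape,np.uint8); m[125:222,246:268]=V[125:222,246:268]<50
q=cv2.findContours(m,0,2)[0]; q=max(q,key=cv2.contourArea)
P=np.array([plane(*p[0],K,E,.056)[:2]*1000 for p in q],np.float32); print(cv2.minAreaRect(P))
E
```

```text
(np.float64(203.73809523809524), np.float64(95.19047619047619)) [ 5  4  7  8 42]
(np.float64(307.675), np.float64(94.975)) [ 4  4  7  7 40]
(np.float64(301.6666666666667), np.float64(232.125)) [ 4  4  6  5 24]
(np.float64(210.95238095238096), np.float64(232.8095238095238)) [ 5  5  5  5 21]
centre [ 0.506  -0.1571] yaw -11.61 resid mm [[-0.1, 0.1], [0.1, 0.0], [-0.3, 0.0], [0.4, -0.2]]
((503.6795349121094, -156.38966369628906), (10.439955711364746, 105.79096984863281), 78.20164489746094)
```

>>> {"api": "step_arm", "payload": {"steps": [{"xyz": [-0.04, 0.05, 0.5], "turn": [0, 0, 0], "gripper": 1}, {"xyz": [0, 0, 0.8], "turn": [0, 0, 0], "gripper": 1}, {"xyz": [0, 0, 0.8], "turn": [0, 0, 0], "gripper": 1}, {"xyz": [0, 0, 0.8], "turn": [0, 0, 0], "gripper": 1}, {"xyz": [0, 0, 0.8], "turn": [0, 0, 0], "gripper": 1}, {"xyz": [0, 0, 0.7], "turn": [0, 0, 0], "gripper": 1}, {"xyz": [0, 0, 0.5], "turn": [0, 0, 0], "gripper": 1}, {"xyz": [0, 0, 0.3], "turn": [0, 0, 0], "gripper": 1}, {"xyz": [0, 0, 0.16], "turn": [0, 0, 0], "gripper": 1}, {"xyz": [0, 0, 0], "turn": [0, 0, 0], "gripper": 1}, {"xyz": [0, 0, 0], "turn": [0, 0, 0], "gripper": 1}]}}

```text
time_s: 6.18
position: [0.5064, -0.1565, 0.0505]
tool_rot: [[0.2, 0.98, 0.001], [0.98, -0.2, -0.0], [-0.0, 0.001, -1.0]]
ft_force: [-0.5, -0.4, -0.4]
grip_width: 0.0851
```

>>> {"api": "step_arm", "payload": {"squeeze": 80, "steps": [{"xyz": [0, 0, 0], "turn": [0, 0, 0], "gripper": -1}, {"xyz": [0, 0, 0], "turn": [0, 0, 0], "gripper": -1}, {"xyz": [0, 0, 0], "turn": [0, 0, 0], "gripper": -1}, {"xyz": [0, 0, 0], "turn": [0, 0, 0], "gripper": -1}, {"xyz": [0, 0, 0], "turn": [0, 0, 0], "gripper": -1}, {"xyz": [0, 0, 0], "turn": [0, 0, 0], "gripper": -1}, {"xyz": [0, 0, 0], "turn": [0, 0, 0], "gripper": -1}, {"xyz": [0, 0, 0], "turn": [0, 0, 0], "gripper": -1}, {"xyz": [0, 0, 0], "turn": [0, 0, 0], "gripper": -1}, {"xyz": [0, 0, 0], "turn": [0, 0, 0], "gripper": -1}]}}

```text
time_s: 7.02
position: [0.5061, -0.1566, 0.0504]
tool_rot: [[0.201, 0.98, 0.001], [0.98, -0.201, -0.0], [-0.0, 0.001, -1.0]]
ft_force: [-0.3, 0.3, 5.6]
grip_width: 0.0123
```

>>> {"api": "step_arm", "payload": {"steps": [{"xyz": [0, 0, -0.1], "turn": [0, 0, 0], "gripper": -1}, {"xyz": [0, 0, -0.2], "turn": [0, 0, 0], "gripper": -1}, {"xyz": [0, 0, -0.4], "turn": [0, 0, 0], "gripper": -1}, {"xyz": [0, 0, -0.5], "turn": [0, 0, 0], "gripper": -1}, {"xyz": [0, 0, -0.6], "turn": [0, 0, 0], "gripper": -1}, {"xyz": [0, 0, -0.6], "turn": [0, 0, 0], "gripper": -1}, {"xyz": [0, 0, -0.6], "turn": [0, 0, 0], "gripper": -1}, {"xyz": [0, 0, -0.6], "turn": [0, 0, 0], "gripper": -1}, {"xyz": [0, 0, -0.6], "turn": [0, 0, 0], "gripper": -1}, {"xyz": [0, 0, -0.5], "turn": [0, 0, 0], "gripper": -1}, {"xyz": [0, 0, -0.3], "turn": [0, 0, 0], "gripper": -1}, {"xyz": [0, 0, 0], "turn": [0, 0, 0], "gripper": -1}, {"xyz": [0, 0, 0], "turn": [0, 0, 0], "gripper": -1}]}}

```text
time_s: 8.1
position: [0.5057, -0.1563, 0.2499]
tool_rot: [[0.201, 0.98, -0.0], [0.98, -0.201, 0.0], [-0.0, -0.0, -1.0]]
ft_force: [-0.1, -0.2, -3.5]
grip_width: 0.0126
```

Run:
```python
from h import *
st(); a=snap('wrist','w5'); b=snap('scene','s5')
cv2.imwrite('pics/c5.png',np.hstack([a[0][:,90:430],b[0][60:444,100:440][:384]]if 0 else [a[0][:,90:430],cv2.resize(b[0][60:300,130:400],(432,384))])[:,:,::-1])
```

```text
8.1 [ 0.5057 -0.1563  0.2499] [[0.201, 0.98, -0.0], [0.98, -0.201, 0.0], [-0.0, -0.0, -1.0]] [-0.1 -0.2 -3.5] 0.0126 [ -30.    19.7   77.6   -0.    82.6 -108.4]
```

View pics/c5.png

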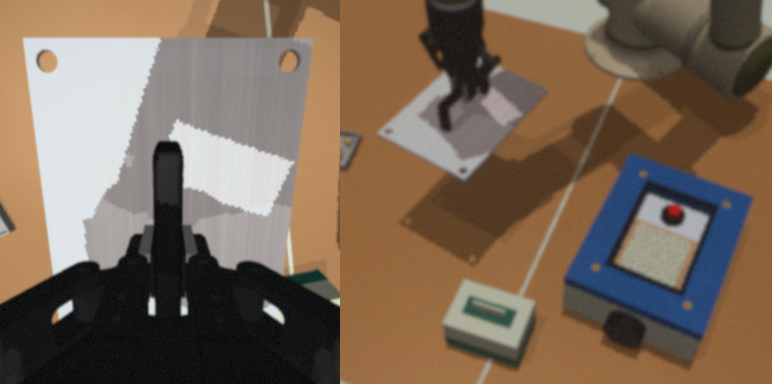

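Cover is lifted. Its two -x holes are at about (137,61) and (379,61) in the wrist picture. I'll now measure its tilt and its offset in the tool frame.

```bash
cat > cov.py <<'E'
from h import *
import sys
def run(f,s,holes=((137,61),(379,61))):
    im,d,K,E=load(f); p=np.array(s['position']); R=np.array(s['tool_rot'])
    yy,xx=np.mgrid[:384,:512]
    P=np.stack([(xx-K[2])/K[0]*d,(yy-K[3])/K[1]*d,d],-1)@E[:3,:3].T+E[:3,3]
    m=np.zeros(d.shape,bool); m[50:250,130:385]=1; m&=(d>0)&(abs(P[:,:,2]-(p[2]-.046))<.012); m=cv2.erode(m.astype(np.uint8),np.ones((7,7)))>0
    m[125:,215:295]=0
    Q=P[m]; 
    for _ in range(2):
        a=np.linalg.lstsq(np.c_[Q[:,:2]-p[:2],np.ones(len(Q))],Q[:,2],rcond=None)[0]; r=Q[:,2]-np.c_[Q[:,:2]-p[:2],np.ones(len(Q))]@a; Q=Q[abs(r)<.003]
    print('slope deg x,y',np.degrees(a[:2]).round(2),'top below tcp mm',((p[2]-a[2])*1000).round(1),len(Q))
    S=cv2.cvtColor(im,cv2.COLOR_RGB2HSV)[:,:,1]; W=[]
    for u,v in holes:
        w=(cv2.medianBlur(S,3)[v-14:v+15,u-14:u+15]>75).astype(np.uint8); n,l,st_,c=cv2.connectedComponentsWithStats(w)
        i=min(range(1,n),key=lambda i:np.hypot(*(c[i]-14))); q=(u-14+c[i][0],v-14+c[i][1]); 
        z=a@[0,0,1]-.0005; w_=plane(*q,K,E,z); z=a@[*(w_[:2]-p[:2]),1]-.0005; w_=plane(*q,K,E,z); W.append(w_); print('hole',np.round(q,1),st_[i][2:],w_.round(4))
    W=np.array(W); v=W[1]-W[0]; t=np.arctan2(-v[0],v[1]); c=W.mean(0)[:2]+.1*np.array([np.cos(t),np.sin(t)])
    print('sep',np.linalg.norm(v[:2]).round(4),'yaw',np.degrees(t).round(2),'tool yaw',np.degrees(np.arctan2(-R[0,0],R[1,0])).round(2),'centre',c.round(4),'minus tcp',(c-p[:2]).round(4))
    return c,t
E
python3 - <<'E'
from cov import *
run('w5',env.observe())
E
```

```text
slope deg x,y [0.   0.01] top below tcp mm 45.0 30050
hole [137.3  61.2] [ 18  21 287] [ 0.3939 -0.2035  0.2032]
hole [378.1  61.3] [ 18  22 302] [ 0.422  -0.0672  0.2032]
sep 0.1392 yaw -11.67 tool yaw -11.62 centre [ 0.5059 -0.1556] minus tcp [0.0004 0.0006]
```

>>> {"api": "step_arm", "payload": {"steps": [{"xyz": [0.25, -0.023, 0], "turn": [0, 0, 0], "gripper": -1}, {"xyz": [0.45, -0.041, 0], "turn": [0, 0, 0], "gripper": -1}, {"xyz": [0.65, -0.059, 0], "turn": [0, 0, 0], "gripper": -1}, {"xyz": [0.65, -0.059, 0], "turn": [0, 0, 0], "gripper": -1}, {"xyz": [0.65, -0.059, 0], "turn": [0, 0, 0], "gripper": -1}, {"xyz": [0.65, -0.059, 0], "turn": [0, 0, 0], "gripper": -1}, {"xyz": [0.65, -0.059, 0], "turn": [0, 0, 0], "gripper": -1}, {"xyz": [0.65, -0.059, 0], "turn": [0, 0, 0], "gripper": -1}, {"xyz": [0.65, -0.059, 0], "turn": [0, 0, 0], "gripper": -1}, {"xyz": [0.65, -0.059, 0], "turn": [0, 0, 0], "gripper": -1}, {"xyz": [0.65, -0.059, 0], "turn": [0, 0, 0], "gripper": -1}, {"xyz": [0.65, -0.059, 0], "turn": [0, 0, 0], "gripper": -1}, {"xyz": [0.65, -0.059, 0], "turn": [0, 0, 0], "gripper": -1}, {"xyz": [0.45, -0.041, 0], "turn": [0, 0, 0], "gripper": -1}, {"xyz": [0.275, -0.025, 0], "turn": [0, 0, 0], "gripper": -1}, {"xyz": [0, 0, 0], "turn": [0, 0, -0.391], "gripper": -1}, {"xyz": [0, 0, 0], "turn": [0, 0, -0.391], "gripper": -1}, {"xyz": [0, 0, 0], "turn": [0, 0, -0.391], "gripper": -1}, {"xyz": [0, 0, 0], "turn": [0, 0, -0.391], "gripper": -1}, {"xyz": [0, 0, 0], "turn": [0, 0, 0], "gripper": -1}]}}

```text
time_s: 9.87
position: [0.5442, 0.1858, 0.2493]
tool_rot: [[0.077, 0.997, -0.001], [0.997, -0.077, -0.0], [-0.0, -0.001, -1.0]]
ft_force: [-0.5, -0.5, -3.7]
grip_width: 0.0124
```

>>> {"api": "step_arm", "payload": {"steps": [{"xyz": [0, 0, 0.3], "turn": [0, 0, 0], "gripper": -1}, {"xyz": [0, 0, 0.4], "turn": [0, 0, 0], "gripper": -1}, {"xyz": [0, 0, 0.4], "turn": [0, 0, 0], "gripper": -1}, {"xyz": [0, 0, 0.3], "turn": [0, 0, 0], "gripper": -1}, {"xyz": [0, 0, 0.1], "turn": [0, 0, 0], "gripper": -1}, {"xyz": [0, 0, 0], "turn": [0, 0, 0], "gripper": -1}, {"xyz": [0, 0, 0], "turn": [0, 0, 0], "gripper": -1}]}}

```text
time_s: 10.45
position: [0.5447, 0.1858, 0.1903]
tool_rot: [[0.078, 0.997, 0.0], [0.997, -0.078, 0.0], [0.0, 0.0, -1.0]]
ft_force: [0.5, 0.4, -3.0]
grip_width: 0.0123
```

Run:
```python
from cov import *
s=st(); a=snap('wrist','w6'); run('w6',s); snap('top','t6'); snap('scene','s6')
b=cv2.imread('pics/t6.png')[140:260,150:250]
A=a[0][30:260,110:400,::-1]
cv2.imwrite('pics/c6.png',np.hstack([cv2.resize(A,(480,380)),cv2.resize(b,(317,380),interpolation=2)]))
```

```text
10.45 [0.5447 0.1858 0.1903] [[0.078, 0.997, 0.0], [0.997, -0.078, 0.0], [0.0, 0.0, -1.0]] [ 0.5  0.4 -3. ] 0.0123 [  7.1  27.1  75.9  -0.   77.  -78.5]
slope deg x,y [0.03 0.01] top below tcp mm 46.2 29773
hole [137.5  61.4] [ 18  20 293] [0.4399 0.1252 0.1436]
hole [378.1  61.2] [ 17  21 282] [0.4507 0.2639 0.1436]
sep 0.139 yaw -4.46 tool yaw -4.48 centre [0.545  0.1868] minus tcp [0.0003 0.001 ]
```

View pics/c6.png

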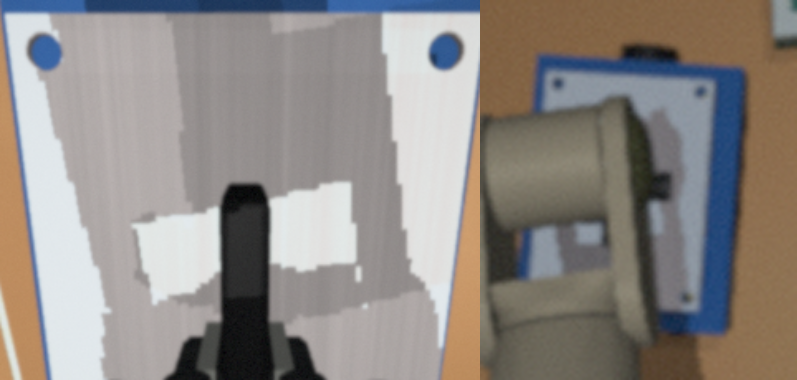

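The cover is level over the unit, its holes within about 0.6 mm of the measured inserts. Blue deck shows through the holes because the view is oblique from this height. I'll lower it to about 1 cm above the gasket.

>>> {"api": "step_arm", "payload": {"steps": [{"xyz": [-0.01, -0.008, 0.15], "turn": [0, 0, 0], "gripper": -1}, {"xyz": [0, 0, 0.2], "turn": [0, 0, 0], "gripper": -1}, {"xyz": [0, 0, 0.2], "turn": [0, 0, 0], "gripper": -1}, {"xyz": [0, 0, 0.1], "turn": [0, 0, 0], "gripper": -1}, {"xyz": [0, 0, 0.045], "turn": [0, 0, 0], "gripper": -1}, {"xyz": [0, 0, 0], "turn": [0, 0, 0], "gripper": -1}, {"xyz": [0, 0, 0], "turn": [0, 0, 0], "gripper": -1}]}}

```text
time_s: 11.18
position: [0.5443, 0.1854, 0.1621]
tool_rot: [[0.078, 0.997, 0.0], [0.997, -0.078, 0.0], [0.0, 0.0, -1.0]]
ft_force: [0.3, -0.7, -3.3]
grip_width: 0.0124
```

Run:
```python
from cov import *
s=st(); a=snap('wrist','w7'); run('w7',s); b=snap('top','t7'); c=snap('scene','s7')
up=lambda A:cv2.resize(A,(260,260),interpolation=2)
A=a[0]; sc=cv2.resize(c[0][145:275,260:395],(540,520),interpolation=2)
cv2.imwrite('pics/c7.png',np.hstack([np.vstack([up(A[41:81,117:157]),up(A[41:81,358:398])]),sc])[:,:,::-1])
```

```text
11.18 [0.5443 0.1854 0.1621] [[0.078, 0.997, 0.0], [0.997, -0.078, 0.0], [0.0, 0.0, -1.0]] [ 0.3 -0.7 -3.3] 0.0124 [  7.   28.6  78.3  -0.   73.  -78.5]
slope deg x,y [0. 0.] top below tcp mm 46.2 30164
hole [137.4  61.2] [ 18  19 255] [0.4394 0.1248 0.1155]
hole [377.9  61.3] [ 18  20 256] [0.4502 0.2633 0.1155]
sep 0.139 yaw -4.48 tool yaw -4.45 centre [0.5445 0.1862] minus tcp [0.0002 0.0008]
```

View pics/c7.png

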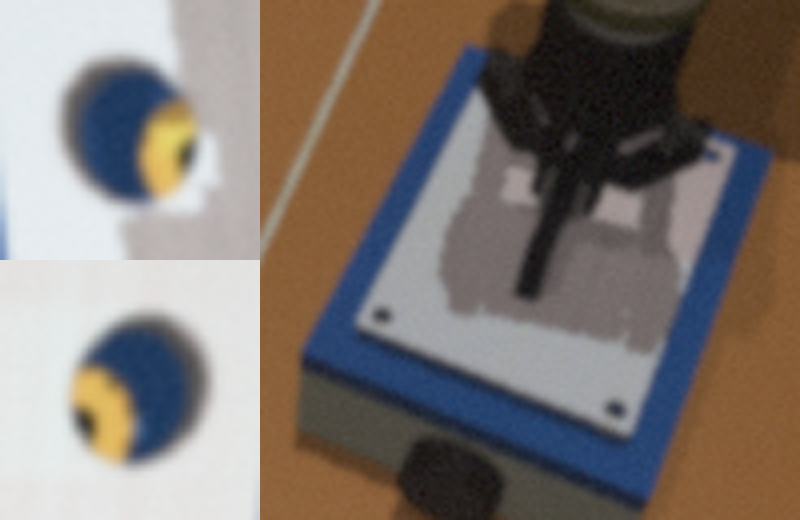

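The inserts' dark bores show through the near holes at about (145.9,64.4) and (370.9,65.8), roughly symmetric. I'll raise the cover 1 mm and compare the bores with the holes directly.

>>> {"api": "step_arm", "payload": {"steps": [{"xyz": [0, 0, -0.025], "turn": [0, 0, 0], "gripper": -1}, {"xyz": [0, 0, 0], "turn": [0, 0, 0], "gripper": -1}, {"xyz": [0, 0, 0], "turn": [0, 0, 0], "gripper": -1}]}}

```text
time_s: 11.58
position: [0.5443, 0.1854, 0.1633]
tool_rot: [[0.078, 0.997, 0.0], [0.997, -0.078, 0.0], [0.0, 0.0, -1.0]]
ft_force: [-0.1, 0.4, -4.4]
grip_width: 0.0126
```

Run:
```python
from cov import *
im,d,K,E=load('w7')
for p in((145.9,64.4),(370.9,65.8)): print('thread via hole',plane(*p,K,E,.1).round(4))
# hole rims: non-plate outline (inner wall + see-through), top face
g=im.astype(int).sum(2)
s=st(); a=snap('wrist','w8'); run('w8',s)
im,d,K,E=a
for u,v in((137,61),(378,61)):
    w=(cv2.cvtColor(im,cv2.COLOR_RGB2GRAY)[v-16:v+17,u-16:u+17]<125).astype(np.uint8); 
    c=max(cv2.findContours(w,0,2)[0],key=cv2.contourArea); e=cv2.minEnclosingCircle(cv2.convexHull(c)); print('rim',e[0][0]+u-16,e[0][1]+v-16,e[1],plane(e[0][0]+u-16,e[0][1]+v-16,K,E,.117).round(4))
```

```text
thread via hole [0.4383 0.1237 0.1   ]
thread via hole [0.4501 0.2655 0.1   ]
11.58 [0.5443 0.1854 0.1633] [[0.078, 0.997, 0.0], [0.997, -0.078, 0.0], [0.0, 0.0, -1.0]] [-0.1  0.4 -4.4] 0.0126 [  7.   28.6  78.3  -0.   73.2 -78.5]
slope deg x,y [0.03 0.01] top below tcp mm 46.2 30199
hole [137.4  61.4] [ 18  19 259] [0.4394 0.1248 0.1166]
hole [377.8  61.1] [ 18  19 254] [0.4501 0.2633 0.1166]
sep 0.1389 yaw -4.41 tool yaw -4.45 centre [0.5445 0.1863] minus tcp [0.0002 0.0009]
rim 135.5 61.0 10.594910621643066 [0.4392 0.1239 0.117 ]
rim 379.5 60.5 10.79361629486084 [0.4499 0.2641 0.117 ]
```

Run:
```python
from h import *
s=st(); print(np.round(s['qvel'],2)); print(order.close_job())
```

```text
11.63 [0.5442 0.1854 0.1633] [[0.078, 0.997, 0.0], [0.997, -0.078, 0.0], [0.0, 0.0, -1.0]] [-0.3 -0.4 -3.8] 0.0123 [  7.   28.6  78.3  -0.   73.2 -78.5]
[ 0.08  0.19  0.04 -0.02 -0.03 -0.07]
the job is handed in; nothing more can be done
None
```

I pressed the red filter-reset button fully in, then lifted the cover by its handle. The arm is now holding it still over the compartment, and I handed the job in at 11.6 s.

**Button:** It reached a hard stop at about 30 N. The cap dropped about 7.5 mm by depth and its edge ended level with the housing. Its domed centre still stands about 3.5 mm above the housing, so going by the stated top height alone it would seem only half pressed. I judged it fully in from the drop and the hard stop.

**Cover at hand-in:**
- **Level:** tilt is no more than 0.03°.
- **Height:** the underside is at about 113 mm, roughly 10 mm above the gasket.
- **Not resting on anything:** the wrist carries 3–4.4 N, about the cover's own weight.
- **Alignment:** the two holes nearest the robot are over their inserts to within about 1 mm on average. One check, reading the insert bores by eye through the holes, put single holes up to about 1.5 mm off. The yaw matches to about 0.05°.
- **Not checked:** the two far inserts were out of the wrist camera's view, so their alignment follows from the stated geometry.

**Grip:** the opening reads about 12.4 mm on a bar stated as 14 mm wide, but the cover did not slip.

**Rest of the bench:** the path kept clear of the other things on the bench, and I saw no sign of the cover touching the unit. I didn't measure the other things again afterwards.

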